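# Hold a lopsided heat sink level over its circuit board

## Task

I am about to fit the heat sink: one nest of the twin board holder has the long circuit board in it, the other only has the brass-wool tin parked in it. Grip the lopsided heat-sink casting across its bar at the balance point, close beside the finned block, lift it level and hold it level and still with its underside about 5 cm above that board, the finned block straight above the square chip and the eye at the other end straight above the brass pillar. Finish while still holding it there, so that I can start the screws; do not touch the board or disturb anything else.

Things in the scene. Friction and masses are not known exactly. Their poses are not given: they have to be found in the camera images.
- casting_balance (a point): Balance point of the lopsided aluminium heat-sink casting, mid-section of its straight bar (24 mm wide, 18 mm thick), 22 mm from the finned block's face, 25 mm above the casting's underside (free space below the bar). Axes: x along the bar towards the eye, y across the bar (grip along y), z up.
- casting: The casting, about 0.36 kg (varies by a quarter): finned block 36 x 56 mm, 41 mm high, at one end, straight bar, round boss with a bored eye (30 mm across, 34 mm high) at the other. Origin on its underside straight below the balance point, axes as there. At the start it lies on the bench, x (eye) within about 45 degrees of pointing away from the robot.
- casting_block (a point): Centre of the finned block's underside: 40 mm from the balance point, on the -x side.
- casting_eye (a point): Centre of the eye's underside: 100 mm from the balance point, on the +x side (140 mm from the block's centre).
- holder: Twin board holder, fixed to the bench, 206 x 210 mm, grey with black rims 20 mm high; two equal nests side by side along its y, centres at y = +53 and -53 mm, nest floors 12 mm above the bench. Origin: centre of its underside.
- board: Green circuit board, 190 x 84 x 3 mm, loose in one of the two nests (either one). Origin: centre of its underside; x along its length from the chip to the pillar, parallel to the holder's x. Its upper face is 15 mm above the bench.
- board_chip (a point): Point on the board's upper face at the middle of the big square black chip (26 mm square, 6 mm high), 70 mm from the board's centre on the -x side.
- board_pillar (a point): Point on the board's upper face at the foot of the round brass pillar (10 mm across, 14 mm high), 70 mm from the board's centre on the +x side.
- tin: Round brass-wool tin, 68 mm across, 50 mm high, parked in the nest without the board. Origin: centre of its underside.
- screwdriver: Bystander: screwdriver, 160 mm, lying near the middle of the mat; stays where it is.
- flux_jar: Bystander: small flux jar, 42 mm across, 45 mm tall; stays where it is.
- reel: Bystander: metal solder reel standing on its flange, 60 mm across, 40 mm tall; stays where it is.
- tweezers: Bystander: dark tweezers, 130 mm long, 5 mm high, lying flat; stays where it is.
- solder_tube: Bystander: clear solder tube with a blue cap, 90 mm long, 18 mm high; stays where it is.
- connector: Bystander: black pin strip, 50 mm long, 14 mm high; stays where it is.
Not all that is in view belongs to the job. Of the things that look like the casting, take the one that is farthest to the robot's left at the start. Leave any orange or white look-alike of the board alone.

How it is judged:
By the outcome, as a careful person would: the job done as asked, in the order asked, and still so for the second after the job is handed in, while the arm keeps its last pose, push and grip.
It also fails if it takes over 38 s, if anything falls off the work surface, if the arm or the gripper's body presses on something with over 40 N, if the wrist force passes 120 N, or if a joint passes its speed limit or range.

## Robot

A 6-joint arm with a two-finger parallel gripper is mounted at the origin on the work surface. World frame = base frame: x ahead of the robot, y to its left, z up, the work surface at z = 0. Lengths are in m, angles in rad, forces in N, time in s.
With the tool pointing down it reaches from about 0.275 to 0.85 m from the base axis. Payload 19 kg.
Tool frame: the origin (TCP) lies midway between the tips of the shut fingers; the grasp point (between the pads) lies 19 mm behind it; z points along the fingers, y is the line along which they close (so a half turn about z gives the same grasp; the last joint's range is limited). The gripper opens to 85 mm and grips with 20 to 120 N. Pads are 22 mm wide; open, the fingers measure 114 mm over their backs; the gripper's body (76 mm by 85 mm) begins 54 mm behind the grasp point. The pads swing forward as they close: fully open they stand 13 mm farther back than shut.
Start: joints at [1.01, 0.15, 1.437, -0, 1.554, -0.134], TCP at [0.238, 0.523, 0.231] pointing down, gripper open.
Joint ranges: [-2.8, 2.8], [-0.68, 2.1], [0.12, 2.68], [-1.39, 4.53], [0.16, 2.79], [-2.81, 2.81]. Speed limits (rad/s): [1.89, 1.89, 2.22, 3.01, 3.01, 3.01].

## Interface

Orientations are given as a unit quaternion [w, x, y, z].
In Python, from rig import ctrl gives the robot as it stands.
- The arm moves only by the tool drive_tool, never from a script. Its argument "moves" is a list of rows, each a list of 6 numbers: the shift along the tool's x, y, z in mm, then the turn, a rotation vector about the tool's x, y, z in rad. In form: [[x, y, z, rx, ry, rz], ...]. A call has 1 to 8 rows; each row shifts and turns the commanded pose from where the row before left it, along the tool's axes as they then stand; what a row does not reach is not made up. A row lasts 1/12 s, in which the tool goes at most 41.7 mm and 7.16 degrees, less where a joint would pass 70% of its speed; a pose out of reach is approached as far as the arm can. A call is refused whole if a number of a shift passes 41.7 or a number of a turn 0.125, either way. A call with a gripper value outside its range is refused whole. "gripper" is the finger opening in mm, from 0 to 85.4, set as the call begins (left out, the last holds). The fingers move at their own pace and stop on an object; "squeeze" is the grip in N (left out, the last holds). Time passes only in rows, so rows that do not move let the fingers close. It gives the time, the measured TCP pose, the force, the opening and the grip force at its end, in the units of the state.
- ctrl.observe(): the state, without advancing time (a new reading comes with each control period).
- ctrl.grab_frame(name): name is "scene" or "top"; returns a dict with "image" (420x560x3 uint8, red, green, blue), "depth" (420x560 float32, m along the optical axis (not along the pixel's ray), 0 where there is no reading), "fx", "fy", "cx", "cy" (pixels), "R" (3x3) and "t" (3): a world point X has camera coordinates R X + t. Camera axes: x right, y down, z forward; pixel columns grow to the right and rows downward; lengths in m; the calibration is good to about 2 mm. A picture is of the moment at which its call begins.
- ctrl.job_done(): hands the job in; it is judged then, once.
Trained networks look in the newest picture that a camera, given by its name, has taken for a name from the list of things; names that differ only in an ending like _2 or _b are one class to them, and where a whole thing is asked for, a point or a joint stands for the part that bears it (a point fixed in the world has none). Each returns a list of dicts, best first, with "score" (0 to 1); they miss things now and then, are a little off and sometimes report something else, mostly with a low value. They report only what shows in the picture. A call takes as long as a camera call. They do not tell look-alikes from the thing itself.
- ctrl.search_frame(camera, label): "position" ([column, row] in pixels, amid what is visible of it).
- ctrl.trace(camera, label): "region" (420x560 bool, what is visible of it) and "position" ([column, row] in pixels, amid what is visible of it).
- ctrl.place_of(camera, label): "position" ([column, row] in pixels: a listed point, or the origin of a listed thing).
The state is a dict: "clock": time; "q": joint angles; "qvel": joint speeds; "joint_torque": joint torques, N m; "eef_pos": TCP position; "ee_rot": TCP orientation; "ft_force": force on the tool from outside, world axes, zero at the start; "wrist_torque": the same for the moment, N m; "width": opening from 0.0 (shut) to 1.0 (fully open); "grasp_force": force on a finger pad.
Only numpy, scipy, OpenCV 4.12 (cv2) and the standard library are available. Lean on these libraries where they do the work, as an engineer would, in place of code of your own. Each camera call takes 0.05 s, during which the arm holds its last target. There are 200 camera calls.

## Working session

There is one attempt and no reset: what is moved stays moved. The work goes in short steps, Python scripts to look and compute and a tool call to move; the robot and the scene stay as the last step left them, time stands still between calls to the robot, and variables do not carry over. Pictures are saved under pics/ and viewed, at most 10 in all, crops included, and the job is handed in when it is done.

Besides the shell and the picture viewer there is one more tool, called after "Call:" as name(argument=value, ...) on one line, values as JSON. drive_tool: Moves the arm, as the interface text tells. Its arguments: {"type":"object","properties":{"moves":{"type":"array"},"gripper":{"type":"number"},"squeeze":{"type":"number"}},"required":["moves"]}

```bash
mkdir -p pics
cat > h.py <<'E'
import numpy as np, cv2
from rig import ctrl
def grab(n,save=None):
    f=ctrl.grab_frame(n)
    if save: cv2.imwrite('pics/'+save,cv2.cvtColor(f['image'],cv2.COLOR_RGB2BGR))
    return f
def ray(f,p):
    R=np.array(f['R']);t=np.array(f['t']);c=-R.T@t
    d=R.T@np.array([(p[0]-f['cx'])/f['fx'],(p[1]-f['cy'])/f['fy'],1]);return c,d
def atz(f,p,z):
    c,d=ray(f,p);return c+d*(z-c[2])/d[2]
def dep(f,p):
    c,d=ray(f,p);r,q=int(round(p[1])),int(round(p[0]))
    w=f['depth'][max(r-1,0):r+2,max(q-1,0):q+2];w=w[w>0]
    return c+d*np.median(w) if w.size else None
def tri(f,p,g,q):
    a,d=ray(f,p);b,e=ray(g,q);A=np.c_[d,-e];s=np.linalg.lstsq(A,b-a,rcond=None)[0]
    return (a+d*s[0]+b+e*s[1])/2,np.linalg.norm(a+d*s[0]-b-e*s[1])
def proj(f,X):
    c=np.array(f['R'])@X+np.array(f['t']);return [f['fx']*c[0]/c[2]+f['cx'],f['fy']*c[1]/c[2]+f['cy']]
E
python3 - <<'E'
from h import *
np.set_printoptions(precision=4,suppress=True)
F={n:grab(n,n+'1.png') for n in('scene','top')}
print(ctrl.observe())
for n in F:
    f=F[n];print(n,'cam',ray(f,(280,210)))
    for l in['casting','casting_balance','casting_block','casting_eye','board','board_chip','board_pillar','holder','tin']:
        for r in ctrl.place_of(n,l):
            p=r['position'];print(l,round(r['score'],2),np.round(p,1),dep(f,p))
E
```

```text
{'clock': 0.1, 'q': array([ 1.01  ,  0.1509,  1.4379, -0.    ,  1.5538, -0.134 ]), 'qvel': array([ 0.    , -0.0005, -0.0007,  0.0003, -0.0012,  0.0019]), 'joint_torque': array([  0.007 , -71.4379, -57.1797,   0.0001,   0.007 ,  -0.0001]), 'eef_pos': array([0.2379, 0.5232, 0.2308]), 'ee_rot': array([-0.0002,  0.2118,  0.9773, -0.0005]), 'ft_force': array([0.3334, 0.9851, 0.3186]), 'wrist_torque': array([ 0.0226, -0.012 , -0.0297]), 'grasp_force': 0.0, 'width': 1.0019042545982293}
scene cam (array([1.09  , 0.7719, 0.6967]), array([-0.4455, -0.7114, -0.5436]))
casting 0.91 [254.3 201.2] [ 0.5638 -0.2344  0.0022]
casting 0.85 [296.8 170.1] [ 0.3068 -0.346   0.0007]
casting 0.7 [247.2 153.2] [ 0.3922 -0.5993  0.0016]
casting 0.4 [264.4 247.9] [0.6739 0.0191 0.013 ]
casting_balance 0.86 [259.9 193.3] [ 0.5465 -0.2226  0.0338]
casting_balance 0.86 [246.9 143.5] [ 0.3773 -0.6248  0.0341]
casting_balance 0.66 [293.7 164.1] [ 0.3166 -0.3533  0.0269]
casting_block 0.95 [271.  202.1] [ 0.5279 -0.1818  0.0127]
casting_block 0.8 [288.5 167.1] [ 0.3373 -0.3594  0.0172]
casting_block 0.8 [238.6 151.
[... 1490 characters left out ...]
  185.8] [ 0.6356 -0.2864  0.0372]
casting_eye 0.57 [432.8 279.3] [ 0.308  -0.5614  0.0349]
board 0.96 [199.1 210. ] [0.5549 0.2464 0.0163]
board 0.94 [201.4 290.5] [0.2744 0.2337 0.0028]
board 0.75 [211.1 137.9] [0.8233 0.2111 0.0048]
board 0.36 [268.8 257.3] [0.3874 0.0001 0.0124]
board_chip 0.94 [194.7 122.5] [0.8809 0.2717 0.0086]
board_chip 0.91 [216.9 304.2] [0.2275 0.1784 0.0092]
board_chip 0.7 [191.1 230.3] [0.4817 0.2712 0.0245]
board_pillar 0.88 [196.6 193.6] [0.6141 0.2568 0.016 ]
board_pillar 0.81 [185.8 281.8] [0.3041 0.2869 0.0115]
board_pillar 0.77 [220.5 145.5] [0.7938 0.1761 0.0069]
holder 0.97 [211.8 217. ] [0.5291 0.2005 0.0205]
tin 0.9 [226.9 214.4] [0.5315 0.1431 0.0611]
```

View pics/top1.png

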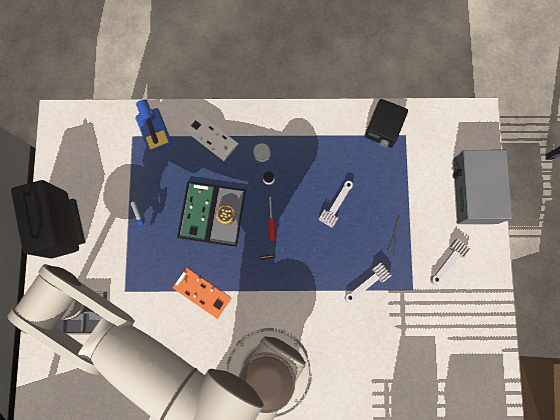

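View pics/scene1.png

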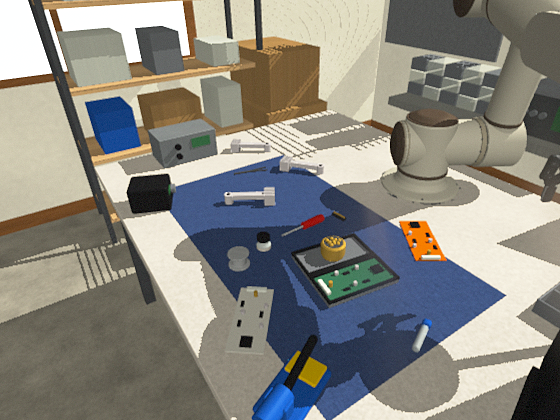

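The top view shows three casting look-alikes, at (338,203), (370,282) and (452,260). The one at (338,203) has the largest y, so it is the one farthest left, and its eye is at about (349,185). The board look-alikes are orange (203,292), white (212,137) and the green one in the holder's left nest (198,210). The tin is at (227,214). Next I'll check the casting and board in one close crop.

Run:
```python
from h import *
np.set_printoptions(precision=4,suppress=True)
F={n:grab(n) for n in('scene','top')}
def crop(n,x,y,w,h):
    return cv2.resize(cv2.cvtColor(F[n]['image'],cv2.COLOR_RGB2BGR)[y:y+h,x:x+w],(400,300),interpolation=cv2.INTER_CUBIC)
a=np.hstack([crop('top',170,173,84,75),crop('scene',290,228,112,84)])
b=np.hstack([crop('top',300,167,80,60),crop('scene',210,175,80,60)])
cv2.imwrite('pics/crops.png',np.vstack([a,b]))
# casting cloud
P=[]
for n in F:
    f=F[n];R=np.array(f['R']);t=np.array(f['t'])
    v,u=np.mgrid[:420,:560];d=f['depth']
    X=np.stack([(u-f['cx'])/f['fx']*d,(v-f['cy'])/f['fy']*d,d],-1).reshape(-1,3)
    W=(X-t)@R; W=W[d.ravel()>0]
    m=(W[:,0]>.45)&(W[:,0]<.69)&(W[:,1]>-.33)&(W[:,1]<-.14)&(W[:,2]>.02)
    Q=W[m];print(n,len(Q),Q.mean(0),Q.max(0))
    for lo in(.02,.03,.036):
        q=Q[Q[:,2]>lo];c=q[:,:2].mean(0);_,_,V=np.linalg.svd(q[:,:2]-c)
        ax=V[0]*np.sign(V[0,0]);s=(q[:,:2]-c)@ax;w=(q[:,:2]-c)@np.array([-ax[1],ax[0]])
        print(lo,len(q),c,np.degrees(np.arctan2(ax[1],ax[0])),'ext',s.min(),s.max(),w.min(),w.max())
    np.save(n+'_c.npy',Q)
    m=(W[:,0]>.4)&(W[:,0]<.68)&(W[:,1]>.06)&(W[:,1]<.34)&(W[:,2]>.008)&(W[:,2]<.035)
    q=W[m];
    (c,s,ang)=cv2.minAreaRect(q[:,:2].astype(np.float32)*1000);print('holder',c,s,ang)
# network points
for l,k in(('casting_block',(.53,-.19)),('casting_eye',(.64,-.28)),('casting_balance',(.55,-.225)),('board_chip',(.48,.265)),('board_pillar',(.617,.25)),('board',(.55,.25)),('holder',(.54,.2))):
    p={}
    for n in F:
        f=F[n];L=[(np.hypot(*(atz(f,r['position'],.015)[:2]-k)),r['position']) for r in ctrl.place_of(n,l)]
        if L:
            m=min(L,key=lambda x:x[0])
            if m[0]<.05:p[n]=m[1]
    if len(p)==2: print(l,tri(F['scene'],p['scene'],F['top'],p['top']))
    for n in p: print('  ',n,np.round(p[n],1),atz(F[n],p[n],{'casting_b':0.0,'casting_e':0}.get(l[:9],.015)))
```

```text
scene 434 [ 0.5701 -0.2316  0.0334] [ 0.6525 -0.1736  0.0451]
0.02 434 [ 0.5701 -0.2316] -33.50333570230528 ext -0.07345132941977121 0.0984478421648606 -0.037909360207574995 0.023043506137056975
0.03 311 [ 0.5645 -0.2315] -33.23096784237607 ext -0.06867004339166842 0.10256516016455054 -0.03471949822786832 0.026388983005027483
0.036 151 [ 0.5401 -0.2173] -31.98773073512855 ext -0.04023141059785934 0.1275682100126165 -0.03315908897118433 0.025183765911700712
holder (539.4309692382812, 201.06732177734375) (214.34634399414062, 209.3389434814453) 81.29225158691406
top 383 [ 0.572  -0.2369  0.0366] [ 0.6535 -0.1746  0.0528]
0.02 383 [ 0.572  -0.2369] -31.681608649412528 ext -0.07801852841771591 0.09516325857600029 -0.027760114032442787 0.027361789454273377
0.03 329 [ 0.5747 -0.2387] -31.72090521031511 ext -0.08120671673150348 0.09198192944854978 -0.027683152590769457 0.027445716297005745
0.036 213 [ 0.5659 -0.2333] -31.25279371479056 ext -0.07087905638890109 0.1011663529152728 -0.02733206396430848 0.02787988249202725
holder (540.0330810546875, 199.62960815429688) (279.0357360839844, 279.50
[... 407 characters left out ...]
4 208.9] [ 0.5597 -0.2368  0.    ]
board_chip (array([0.4739, 0.2603, 0.0187]), np.float64(0.012273426461261224))
   scene [374.2 266.6] [0.4749 0.2532 0.015 ]
   top [193.1 233.9] [0.4702 0.2656 0.015 ]
board_pillar (array([0.6248, 0.2504, 0.0279]), np.float64(0.0013922299157007293))
   scene [329.2 284.8] [0.6164 0.2398 0.015 ]
   top [197.8 190.1] [0.627 0.253 0.015]
board (array([0.5487, 0.2526, 0.016 ]), np.float64(0.0017559714240509864))
   scene [353.4 277. ] [0.5472 0.2524 0.015 ]
   top [197.5 211.6] [0.5495 0.2521 0.015 ]
holder (array([0.5353, 0.1995, 0.0004]), np.float64(0.008595245926488011))
   scene [341.4 267.9] [0.5499 0.2085 0.015 ]
   top [212. 217.] [0.5299 0.2005 0.015 ]
```

View pics/crops.png

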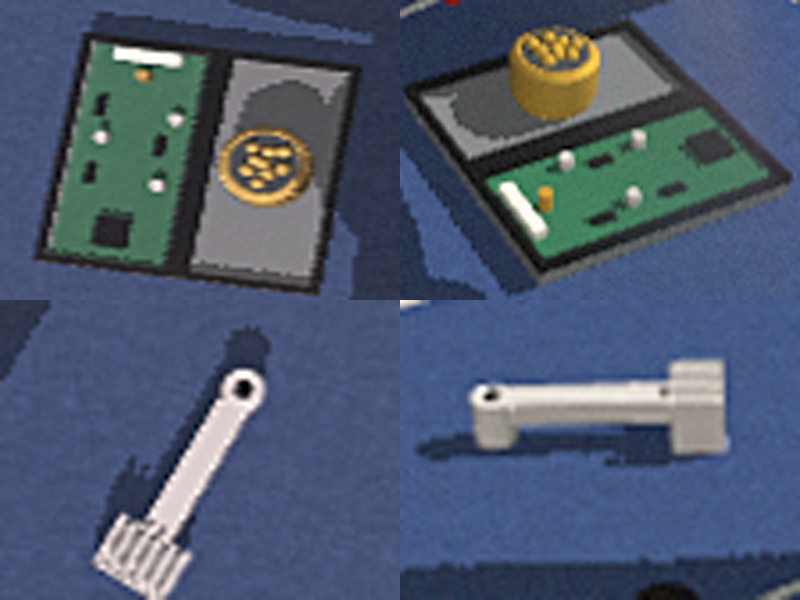

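The casting crop confirms my choice: it is aluminium, with the block at the near end (328,218) and the eye far at (348,185) in the top view. The green board has its chip near the robot at top (193,230) and its pillar far at top (200,192). The tin sits in the other nest. Next I'll work out metric positions from these.

Run:
```python
from h import *
np.set_printoptions(precision=4,suppress=True)
f=grab('top');g=grab('scene')
S={'chip':((193.1,230.5),(377.1,270),.021,.021),'pillar':((200.2,191.8),(330.6,283.7),.029,.022),'eye':((348.4,184.6),(228,194),.034,.034),'block':((328.4,218.4),None,.041,0)}
for k,(a,b,za,zb) in S.items():
    print(k,'top',atz(f,a,za),'' if b is None else ('scene',atz(g,b,zb),tri(f,a,g,b)))
# green board mask
for F,n in((f,'top'),(g,'scene')):
    hsv=cv2.cvtColor(F['image'],cv2.COLOR_RGB2HSV)
    m=cv2.inRange(hsv,(60,80,30),(88,255,255))
    box=(slice(170,250),slice(170,260)) if n=='top' else (slice(228,312),slice(290,405))
    M=np.zeros_like(m);M[box]=m[box]
    vs,us=np.nonzero(M)
    W=np.array([atz(F,(u,v),.015)[:2] for u,v in zip(us,vs)],np.float32)*1000
    r=cv2.minAreaRect(W);print(n,'green',len(us),r)
    # holder: rim vs. mat by not-blue
    nb=((hsv[...,0]<95)|(hsv[...,0]>125)|(hsv[...,1]<90)).astype(np.uint8)
# casting fit in top: ends via cloud axis
Q=np.load('top_c.npy')
q=Q[Q[:,2]>.03];
a=np.radians(-31.7);ax=np.array([np.cos(a),np.sin(a)]);pe=np.array([-ax[1],ax[0]])
s=q[:,:2]@ax;w=q[:,:2]@pe
c=s.min()
for lo in np.arange(0,.18,.012):
    m=(s>=c+lo)&(s<c+lo+.012)
    if m.sum():print(round(lo*1000),m.sum(),'w',w[m].min(),w[m].max(),'mid',(w[m].min()+w[m].max())/2,'z',np.median(q[m,2]))
print('smin,max',c,s.max())
```

```text
chip top [0.4814 0.2648 0.021 ] ('scene', array([0.4835, 0.2716, 0.021 ]), (array([0.4808, 0.267 , 0.0166]), np.float64(0.0036576958029964435)))
pillar top [0.6179 0.2421 0.029 ] ('scene', array([0.6159, 0.2442, 0.022 ]), (array([0.6179, 0.2441, 0.0233]), np.float64(0.0032109560492621625)))
eye top [ 0.6407 -0.2813  0.034 ] ('scene', array([ 0.6388, -0.2804,  0.034 ]), (array([ 0.6397, -0.2807,  0.0344]), np.float64(0.0020203701615806265)))
block top [ 0.5192 -0.2078  0.041 ] 
top green 978 ((550.7577514648438, 254.6152801513672), (84.09346771240234, 188.18202209472656), 81.47411346435547)
scene green 1298 ((549.6686401367188, 230.193359375), (131.27841186523438, 195.37738037109375), 81.27325439453125)
0 32 w 0.07181140913438591 0.12620033539465017 mid 0.09900587226451804 z 0.04224745789166236
12 31 w 0.07122018284775321 0.12592513812942113 mid 0.09857266048858718 z 0.04309580867062086
24 29 w 0.07123146888694068 0.12634534946951906 mid 0.09878840917822987 z 0.043909389425393436
36 21 w 0.08730590202816464 0.1166239674556261 mid 0.10196493474189537 z 0.03617707846107384
48 17 w 0.087
[... 363 characters left out ...]
21 w 0.08744248645437586 0.11093675983302677 mid 0.0991896231437013 z 0.03666270100823148
108 20 w 0.08807996213581981 0.11021912886972646 mid 0.09914954550277313 z 0.03536770197996848
120 23 w 0.0874999839716739 0.11098360006899666 mid 0.09924179202033528 z 0.03499202959128677
132 20 w 0.08808433195937297 0.11032218235111534 mid 0.09920325715524415 z 0.0380090908119574
144 24 w 0.08512210807967036 0.11166898504751051 mid 0.09839554656359042 z 0.037761961486262985
156 25 w 0.08577444401817425 0.11222035226697574 mid 0.098997398142575 z 0.036516728301444874
168 5 w 0.09425818835132843 0.10504203318616358 mid 0.099650110768746 z 0.03882917596702465
smin,max 0.5331868287238797 0.706371836056096
```

Casting axis is at −31.7° and its length of 173.2 mm fits the description. That puts the balance point at (0.555, −0.227). The board centre is (0.5505, 0.2545) at −8.5°, so the hold point is (0.521, 0.259). Now I'll move above the casting.

Call:
drive_tool(moves=[[-12,-11,0,0,0,0],[-25,-23,0,0,0,0],[-25,-23,0,0,0,0],[-25,-23,0,0,0,0],[-25,-23,0,0,0,0],[-25,-23,0,0,0,0],[-25,-23,0,0,0,0],[-25,-23,0,0,0,0]], gripper=85)

```text
clock: 2.57
eef_pos: [0.3372, 0.2879, 0.2314]
ee_rot: [0.0, 0.212, 0.977, 0.0]
ft_force: [0.9, 0.2, 1.0]
width: 0.995
grasp_force: 0.0
```

Call:
drive_tool(moves=[[-25,-23,0,0,0,0],[-25,-23,0,0,0,0],[-25,-23,0,0,0,0],[-25,-23,0,0,0,0],[-25,-23,0,0,0,0],[-25,-23,0,0,0,0],[-25,-23,0,0,0,0],[-25,-23,0,0,0,0]])

```text
clock: 3.23
eef_pos: [0.4432, 0.0374, 0.2315]
ee_rot: [0.0, 0.212, 0.977, -0.0]
ft_force: [0.4, -0.4, 0.8]
width: 0.997
grasp_force: 0.0
```

Call:
drive_tool(moves=[[-25,-23,0,0,0,0],[-25,-23,0,0,0,0],[-25,-23,0,0,0,0],[-25,-23,0,0,0,0],[-25,-23,0,0,0,0],[-25,-23,10,0,0,0.063],[-25,-23,15,0,0,0.063],[-12,-11,10,0,0,0]])

```text
clock: 3.9
eef_pos: [0.5386, -0.1995, 0.1947]
ee_rot: [-0.0, 0.276, 0.961, -0.0]
ft_force: [-0.1, -0.5, -0.4]
width: 0.991
grasp_force: 0.0
```

```bash
cat >> h.py <<'E'
from scipy.spatial.transform import Rotation as Ro
def goal(x,y,z,yaw_y):
    o=ctrl.observe();q=o['ee_rot'];R=Ro.from_quat([q[1],q[2],q[3],q[0]]).as_matrix()
    a=np.radians(yaw_y);Y=np.array([np.cos(a),np.sin(a),0]);Z=np.array([0,0,-1.]);X=np.cross(Y,Z)
    T=np.c_[X,Y,Z]
    print('t',o['clock'],'pos',o['eef_pos'],'w',o['width']*85.4,'F',o['grasp_force'],o['ft_force'],o['wrist_torque'],'q',o['q'])
    print('shift mm',1000*R.T@(np.array([x,y,z])-o['eef_pos']),'rot',Ro.from_matrix(R.T@T).as_rotvec())
np.set_printoptions(precision=4,suppress=True)
E
python3 - <<'E'
from h import *
goal(.555,-.227,.0065,58.3)
E
```

```text
t 3.9 pos [ 0.5386 -0.1995  0.1947] w 84.66407684180513 F 0.0 [-0.088  -0.5062 -0.3591] [-0.0524  0.0011 -0.0275] q [-0.4885  0.1643  1.4954 -0.0006  1.4825 -1.5009]
shift mm [-28.6226 -14.4828 188.2117] rot [-0.0007 -0.0006 -0.0051]
```

Call:
drive_tool(moves=[[-10,-5,15,0,0,0],[-10,-5,20,0,0,0],[-5,-3,25,0,0,-0.005],[0,0,25,0,0,0],[0,0,15,0,0,0],[0,0,0,0,0,0],[0,0,0,0,0,0]])

```text
clock: 4.48
eef_pos: [0.5523, -0.2202, 0.0962]
ee_rot: [-0.001, 0.27, 0.963, 0.0]
ft_force: [0.0, 0.9, 0.1]
width: 0.994
grasp_force: 0.0
```

Run:
```python
from h import *
goal(.555,-.227,.0065,58.3)
f=grab('top');g=grab('scene')
def crop(F,x,y,w,h):
    return cv2.resize(cv2.cvtColor(F['image'],cv2.COLOR_RGB2BGR)[y:y+h,x:x+w],(400,300),interpolation=cv2.INTER_CUBIC)
cv2.imwrite('pics/above.png',np.hstack([crop(f,300,167,80,60),crop(g,210,150,120,90)]))
```

```text
t 4.4833 pos [ 0.5523 -0.2202  0.0962] w 84.86539710707764 F 0.0 [0.0471 0.9201 0.0763] [ 0.0455 -0.     -0.0132] q [-0.5089  0.2708  1.5719 -0.0001  1.3001 -1.5327]
shift mm [-5.9886 -4.3967 89.7339] rot [-0.0001 -0.0012  0.0063]
```

View pics/above.png

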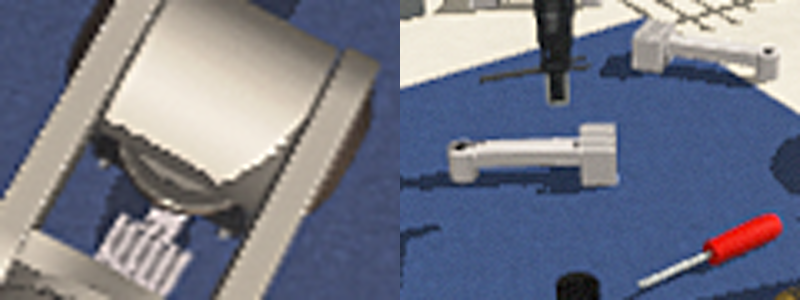

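The crop shows the gripper (left finger at about (557,90)) above the bar close beside the block, with the casting undisturbed. I'll descend.

Call:
drive_tool(moves=[[-3,-2,10,0,0,0.006],[-3,-2,18,0,0,0],[0,0,20,0,0,0],[0,0,18,0,0,0],[0,0,12,0,0,0],[0,0,8,0,0,0],[0,0,3,0,0,0],[0,0,0,0,0,0]])

```text
clock: 5.25
eef_pos: [0.5556, -0.2271, 0.0072]
ee_rot: [-0.0, 0.273, 0.962, -0.0]
ft_force: [0.6, -0.3, -0.6]
width: 0.994
grasp_force: 0.0
```

Run:
```python
from h import *
goal(.555,-.227,.0065,58.3)
```

```text
t 5.25 pos [ 0.5556 -0.2271  0.0072] w 84.87632128563556 F 0.0 [ 0.5531 -0.3184 -0.6124] [-0.0161  0.0028 -0.015 ] q [-0.5163  0.3711  1.6385 -0.0002  1.1322 -1.5332]
shift mm [ 0.5441 -0.1828  0.7076] rot [-0.0001 -0.0002 -0.0005]
```

Call:
drive_tool(moves=[[0,0,0,0,0,0],[0,0,0,0,0,0],[0,0,0,0,0,0],[0,0,0,0,0,0],[0,0,0,0,0,0],[0,0,0,0,0,0],[0,0,0,0,0,0],[0,0,0,0,0,0]], gripper=0, squeeze=70)

```text
clock: 5.92
eef_pos: [0.5557, -0.2273, 0.008]
ee_rot: [0.0, 0.273, 0.962, -0.0]
ft_force: [-2.0, -1.2, 7.1]
width: 0.268
grasp_force: 69.9
```

Run:
```python
from h import *
goal(.555,-.227,.0065,58.3)
```

```text
t 5.9167 pos [ 0.5557 -0.2273  0.008 ] w 22.857154687248244 F 69.94507670402527 [-1.9835 -1.165   7.0739] [-0.0918  0.3182  0.0067] q [-0.5164  0.37    1.6382 -0.0003  1.1325 -1.5332]
shift mm [ 0.7976 -0.1065  1.4619] rot [-0.0003  0.0009 -0.0006]
```

Call:
drive_tool(moves=[[0,0,-2,0,0,0],[0,0,-5,0,0,0],[0,0,-8,0,0,0],[0,0,-8,0,0,0],[0,0,-5,0,0,0],[0,0,-2,0,0,0],[0,0,0,0,0,0],[0,0,0,0,0,0]])

```text
clock: 6.58
eef_pos: [0.5555, -0.227, 0.0373]
ee_rot: [-0.0, 0.273, 0.962, -0.0]
ft_force: [-0.5, -0.2, -4.2]
width: 0.268
grasp_force: 68.7
```

```bash
cat >> h.py <<'E'
def crop(F,x,y,w,h):
    return cv2.resize(cv2.cvtColor(F['image'],cv2.COLOR_RGB2BGR)[y:y+h,x:x+w],(400,300),interpolation=cv2.INTER_CUBIC)
E
python3 - <<'E'
from h import *
goal(.555,-.227,.13,58.3)
f=grab('top');g=grab('scene')
cv2.imwrite('pics/lift.png',np.hstack([crop(f,300,167,80,60),crop(g,210,160,80,60)]))
E
```

```text
t 6.5833 pos [ 0.5555 -0.227   0.0373] w 22.848009562684066 F 68.71867775917053 [-0.4654 -0.1575 -4.1816] [-0.0121  0.0022  0.0197] q [-0.5163  0.337   1.6156 -0.0001  1.189  -1.5333]
shift mm [  0.3934  -0.2389 -92.6995] rot [-0.0001  0.     -0.0005]
```

View pics/lift.png

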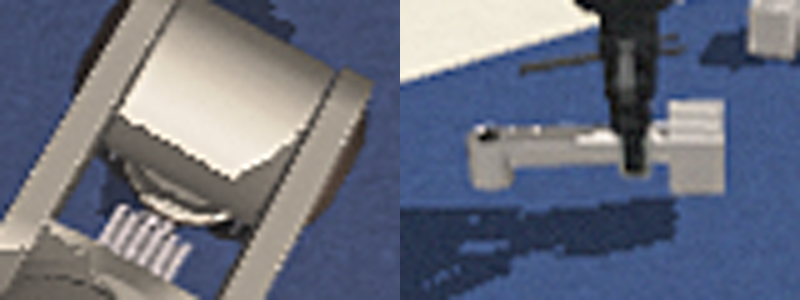

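The casting hangs level from the fingers at about (632,130), with the block just beside them and the wrist torque near zero. I'll raise it and carry it over.

Call:
drive_tool(moves=[[0,0,-5,0,0,0],[0,0,-12,0,0,0],[0,0,-20,0,0,0],[0,0,-25,0,0,0],[2,3,-22,0,0,0],[5,7,-12,0,0,0],[9,12,-4,0,0,0],[12,17,0,0,0,0]])

```text
clock: 7.35
eef_pos: [0.5522, -0.1787, 0.1382]
ee_rot: [0.001, 0.274, 0.962, -0.0]
ft_force: [0.8, 0.0, -4.3]
width: 0.269
grasp_force: 68.9
```

Call:
drive_tool(moves=[[14,20,0,0,0,0],[14,20,0,0,0,0],[14,20,0,0,0,0],[14,20,0,0,0,0],[14,20,0,0,0,0],[14,20,0,0,0,0],[14,20,0,0,0,0],[14,20,0,0,0,0]])

```text
clock: 8.02
eef_pos: [0.5399, 0.0181, 0.1365]
ee_rot: [-0.001, 0.273, 0.962, -0.0]
ft_force: [0.5, 0.3, -3.3]
width: 0.269
grasp_force: 68.9
```

Call:
drive_tool(moves=[[14,20,0,0,0,0],[14,20,0,0,0,0],[14,20,0,0,0,0],[14,20,0,0,0,0],[14,18,0,0,0,0],[10,14,0,0,0,0],[6,8,0,0,0,0],[2,3,0,0,0,0]])

```text
clock: 8.68
eef_pos: [0.5298, 0.1685, 0.1366]
ee_rot: [-0.001, 0.272, 0.962, -0.0]
ft_force: [-0.2, 0.4, -3.4]
width: 0.266
grasp_force: 68.9
```

Call:
drive_tool(moves=[[0,0,0,0,0,-0.02],[0,0,0,0,0,-0.05],[0,0,0,0,0,-0.07],[0,0,0,0,0,-0.08],[0,0,0,0,0,-0.08],[0,0,0,0,0,-0.06],[0,0,0,0,0,-0.035],[0,0,0,0,0,-0.01]])

```text
clock: 9.35
eef_pos: [0.5309, 0.1657, 0.1371]
ee_rot: [-0.0, 0.073, 0.997, -0.0]
ft_force: [-0.5, -0.4, -2.8]
width: 0.267
grasp_force: 68.8
```

Run:
```python
from h import *
goal(.5208,.259,.073,81.5)
```

```text
t 9.35 pos [0.5309 0.1657 0.1371] w 22.790016529668527 F 68.83764266967773 [-0.4838 -0.4478 -2.8073] [0.0238 0.0169 0.0188] q [ 0.1642  0.1618  1.6175 -0.0003  1.3627 -1.2596]
shift mm [23.6427 90.8261 64.0628] rot [-0.0004 -0.0003  0.0014]
```

Call:
drive_tool(moves=[[2,6,0,0,0,0],[4,15,0,0,0,0],[5,22,0,0,0,0],[5,22,0,0,0,0],[4,15,5,0,0,0],[3,8,10,0,0,0],[1,3,10,0,0,0],[0,0,5,0,0,0]])

```text
clock: 10.02
eef_pos: [0.5198, 0.2602, 0.1051]
ee_rot: [-0.001, 0.074, 0.997, -0.001]
ft_force: [-0.2, -0.4, -4.1]
width: 0.262
grasp_force: 69.0
```

Call:
drive_tool(moves=[[0,0,0,0,0,0],[0,0,0,0,0,0],[0,0,0,0,0,0]])

```text
clock: 10.27
eef_pos: [0.521, 0.2596, 0.1076]
ee_rot: [0.0, 0.075, 0.997, -0.0]
ft_force: [0.4, 0.5, -3.5]
width: 0.267
grasp_force: 69.0
```

```bash
cat > chk.py <<'E'
from h import *
import sys
goal(.5208,.259,.073,81.5)
o=ctrl.observe();z0=o['eef_pos'][2]-.0078
f=grab('top');g=grab('scene')
cv2.imwrite('pics/%s.png'%sys.argv[1],np.hstack([crop(f,160,163,112,84),crop(g,290,200,120,90)]))
ax=np.array([np.cos(np.radians(-8.5)),np.sin(np.radians(-8.5))])
for n,F in(('top',f),('scene',g)):
    for l,d in(('casting_block',-.04),('casting_eye',.1)):
        X=np.r_[o['eef_pos'][:2]+d*ax,z0];e=proj(F,X)
        L=[(np.hypot(*(np.array(r['position'])-e)),r) for r in ctrl.place_of(n,l)]
        if L:
            m=min(L,key=lambda x:x[0]);p=m[1]['position']
            print(n,l,'exp px',np.round(e,1),'got',np.round(p,1),m[1]['score'],'at z0',atz(F,p,z0),'exp',X)
    R=np.array(F['R']);t=np.array(F['t']);v,u=np.mgrid[:420,:560];d=F['depth']
    W=(np.stack([(u-F['cx'])/F['fx']*d,(v-F['cy'])/F['fy']*d,d],-1).reshape(-1,3)-t)@R
    im=F['image'].reshape(-1,3).astype(int);W[d.ravel()==0]=9
    r=W[:,:2]-o['eef_pos'][:2];s=r@ax;w=r@np.array([-ax[1],ax[0]])
    base=(s>-.075)&(s<.13)&(abs(w)<.04)&(W[:,2]>z0-.008)&(W[:,2]<z0+.055)&(im.min(1)>70)
    for nm,a,b,h in(('block',-.07,-.02,.033),('bar',.03,.082,.02),('eye',.084,.13,.026)):
        m=base&(s>a)&(s<b)&(W[:,2]>z0+h)
        if m.sum(): print(n,nm,m.sum(),'z',np.median(W[m,2])-z0,'s',s[m].min(),s[m].max(),'w',w[m].min(),w[m].max(),'med',np.median(w[m]))
E
python3 chk.py over1
```

```text
t 10.2667 pos [0.521  0.2596 0.1076] w 22.778670671456975 F 69.01240468025208 [ 0.4448  0.5133 -3.4535] [-0.0062 -0.026  -0.0006] q [ 0.33    0.2361  1.5911 -0.0002  1.3141 -1.091 ]
shift mm [ 0.1653 -0.5968 34.5773] rot [-0.0001  0.0003 -0.0015]
top casting_block exp px [188.9 227.4] got [190.1 222.4] 0.53 at z0 [0.4985 0.262  0.0998] exp [0.4815 0.2655 0.0998]
top casting_eye exp px [196.2 187. ] got [198.6 212. ] 0.29 at z0 [0.5338 0.2344 0.0998] exp [0.6199 0.2448 0.0998]
top block 122 z 0.04181514224690737 s -0.05712889238857622 -0.020034691990144033 w -0.026849505678875507 0.029476368463136973 med 0.003920568232708235
top eye 1 z 0.03387039926667319 s 0.10796981291367393 0.10796981291367393 w -0.010447880103783882 -0.010447880103783882 med -0.010447880103783882
scene casting_block exp px [379.7 244.6] got [382.9 244.9] 0.96 at z0 [0.4759 0.2709 0.0998] exp [0.4815 0.2655 0.0998]
scene casting_eye exp px [331.1 260.4] got [328.3 259.1] 0.78 at z0 [0.6224 0.2372 0.0998] exp [0.6199 0.2448 0.0998]
scene block 71 z 0.0395969477527099 s -0.05932232322313036 -0.02412448338434343 w -0.014427585991971338 0.028889138512863344 med 0.02653808588854949
scene bar 225 z 0.03416679192273177 s 0.030325834176119382 0.08190628393545532 w -0.013559107202833317 0.014104770741455226 med 0.00783406420714645
scene eye 104 z 0.03446721643875482 s 0.08402515818742458 0.11273693574821073 w -0.014339486999371822 0.01556718770800482 med 0.005548457827496757
```

View pics/over1.png

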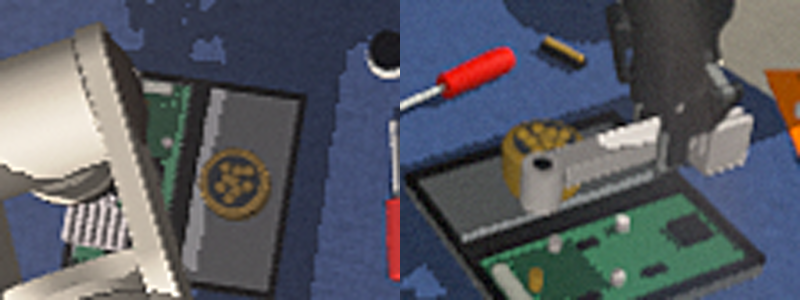

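The casting is level: block, bar and eye tops match their nominal heights to about 1 mm. It lies over the board with the tin clear. I'll lower it to the hold height.

Call:
drive_tool(moves=[[0,-1,3,0,0,0],[0,0,6,0,0,0],[0,0,8,0,0,0],[0,0,8,0,0,0],[0,0,6,0,0,0],[0,0,3,0,0,0],[0,0,0,0,0,0],[0,0,0,0,0,0]])

```text
clock: 11.23
eef_pos: [0.5205, 0.2593, 0.0732]
ee_rot: [-0.0, 0.074, 0.997, -0.0]
ft_force: [-0.7, 0.9, -4.0]
width: 0.27
grasp_force: 69.0
```

Call:
drive_tool(moves=[[0,0,0,0,0,0],[0,0,0,0,0,0],[0,0,0,0,0,0],[0,0,0,0,0,0]])

```text
clock: 11.57
eef_pos: [0.5206, 0.2593, 0.0735]
ee_rot: [0.0, 0.074, 0.997, 0.0]
ft_force: [0.4, 0.7, -4.0]
width: 0.266
grasp_force: 69.0
```

```bash
python3 chk.py final
```

```text
t 11.5667 pos [0.5206 0.2593 0.0735] w 22.74755016473409 F 69.01249408721924 [ 0.362   0.7139 -4.0189] [-0.0394 -0.027  -0.0057] q [ 0.3297  0.2654  1.6286 -0.0001  1.2473 -1.0923]
shift mm [-0.2284 -0.2585  0.5077] rot [ 0.      0.0003 -0.0005]
top casting_block exp px [190.8 228.9] got [192.9 230.1] 0.55 at z0 [0.4769 0.2578 0.0657] exp [0.4811 0.2652 0.0657]
top casting_eye exp px [197.8 189.2] got [193.7 218.1] 0.45 at z0 [0.5184 0.2562 0.0657] exp [0.6195 0.2445 0.0657]
top block 120 z 0.04182344764382567 s -0.05733816854547517 -0.021814227919304735 w -0.027399303362910205 0.02945943611631658 med 0.004670893143265102
top eye 1 z 0.029736103412461856 s 0.10655995199537378 0.10655995199537378 w -0.01112944799468982 -0.01112944799468982 med -0.01112944799468982
scene casting_block exp px [378.1 255. ] got [376.7 258.1] 0.84 at z0 [0.4926 0.272  0.0657] exp [0.4811 0.2652 0.0657]
scene casting_eye exp px [330.5 271.1] got [331.2 269.4] 0.59 at z0 [0.6141 0.2407 0.0657] exp [0.6195 0.2445 0.0657]
scene block 62 z 0.03990594519348668 s -0.05937999780986184 -0.023494571609772415 w -0.007070263708951822 0.029885376798838608 med 0.026092689852416015
scene bar 212 z 0.03392479485907829 s 0.030639747344406356 0.08160535386450117 w -0.013127576995785416 0.012987896529424494 med 0.006096321013844963
scene eye 103 z 0.034252252090740384 s 0.08415954083322086 0.11288226662244236 w -0.01434998408676059 0.01475357138321976 med 0.004886550019211368
```

View pics/final.png

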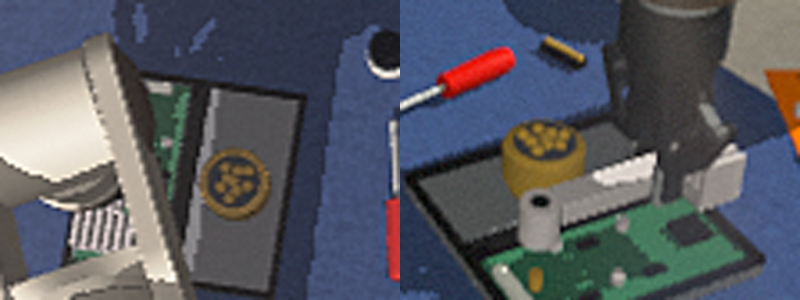

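The final crop shows the casting level above the board, with its eye over the pillar line and its block over the chip. The tin, board and holder look unmoved, the position is within about 1 mm of target, and the arm is still. I'll hand it in.

```bash
python3 -c "
from rig import ctrl
print(ctrl.job_done())"
```

```text
the job is handed in; nothing more can be done
None
```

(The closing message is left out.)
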